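Open the paint crate's gate and hold it wide

ROBOT

A 6-joint arm with a two-finger parallel gripper is mounted at the origin on the work surface. World frame = base frame: x ahead of the robot, y to its left, z up, the work surface at z = 0. Lengths are in mm, angles in rad, forces in N, time in s.
With the tool pointing down it reaches from about 300 to 775 mm from the base axis. Payload 14.6 kg.
Tool frame: the origin (TCP) lies between the finger pads; the fingertips stand 19 mm ahead of it and the grasp point (between the pads) is the TCP; z points along the fingers, y is the line along which they close (so a half turn about z gives the same grasp; the last joint's range is limited). The gripper opens to 94 mm and grips with 3 to 60 N. Pads are 16 mm wide; open, the fingers measure 119 mm over their backs; the gripper's body (75 mm by 177 mm) begins 78 mm behind the grasp point.
Start: joints at [-1.21, 0.3, 1.521, -0, 1.321, -0.067], TCP at [228.171, -500.427, 224.446] pointing down, gripper open.
Joint ranges: [-3.03, 3.03], [-0.79, 2.21], [0.23, 2.52], [-1.04, 4.18], [0, 3.07], [-2.55, 2.55]. Speed limits (rad/s): [2.22, 2.22, 2.57, 3.14, 3.14, 3.14].

INTERFACE

Orientations are given as [roll, pitch, yaw] about the fixed x, y, z axes, in that order (R = Rz(yaw) Ry(pitch) Rx(roll)).
In Python, from cell import monitor, imaging, job, find_in, trace gives the robot as it stands. The module is installed in compiled form; this text tells all that it offers.
- The arm moves only by the tool arm_command, never from a script. Its argument "steps" is a list of rows, each a list of 5 numbers: the opening, from 0 (shut) to 1 (fully open), then the shift along the tool's x, y, z in mm, then the turn about the tool's z in degrees. In form: [[gripper, dx, dy, dz, turn], ...]. A call has 1 to 20 rows; each row is the pose to reach, as a shift and turn from the pose commanded when the call began, along the tool's axes at that moment; what a row does not reach only later rows make up. A row lasts 1/8 s, in which the tool goes at most 62.5 mm and 10.7 degrees, less where a joint would pass 70% of its speed; a pose out of reach is approached as far as the arm can. A call with a gripper value outside its range is refused whole. The fingers move at their own pace and stop on an object; "force" is the grip in N (left out, the last holds). Time passes only in rows, so rows that repeat a pose let the fingers close. It gives the time, the measured TCP pose, the force, the opening and the grip force at its end, in the units of the state.
- monitor.read_state(): the state, without advancing time (a new reading comes with each control period).
- imaging.camera(name): name is "scene" or "top"; returns a dict with "img" (400x640x3 uint8, red, green, blue), "mtx" (3x3 intrinsics, pixels), "D" ([k1, k2, p1, p2, k3] as OpenCV has them; the pictures are not rectified), "view" (4x4, takes a point from world to camera coordinates). Camera axes: x right, y down, z forward; pixel columns grow to the right and rows downward; lengths in mm; the calibration is good to about 2 mm. A picture is of the moment at which its call begins. There is no depth.
- job.sign_off(): hands the job in; it is judged then, once.
Trained networks look in a picture, given as the dict that the camera call returned (one of the last four; its "shot" number tells which), for a name from the list of things; names that differ only in an ending like _2 or _b are one class to them, and where a whole thing is asked for, a point or a joint stands for the part that bears it (a point fixed in the world has none). Each returns a list of dicts, best first, with "p" (0 to 1); they miss things now and then, are a little off and sometimes report something else, mostly with a low value. They report only what shows in the picture. A call takes as long as a camera call. They do not tell look-alikes from the thing itself.
- find_in(picture, target): "rect" ([centre column, centre row, width, height] in pixels, round what is visible of it).
- trace(picture, target): "region" (400x640 bool, what is visible of it) and "rect" ([centre column, centre row, width, height] in pixels, round what is visible of it).
The state is a dict: "clock": time; "joints": joint angles; "qd": joint speeds; "effort": joint torques, N m; "eef_pos": TCP position; "eef_rot": TCP orientation; "wrist_force": force on the tool from outside, world axes, zero at the start; "moment": the same for the moment, N m; "finger_gap": finger opening in mm; "finger_force": force on a finger pad.
Only numpy, scipy, OpenCV 4.12 (cv2) and the standard library are available. Lean on these libraries where they do the work, as an engineer would, in place of code of your own. Each camera call takes 0.05 s, during which the arm holds its last target. There are 200 camera calls.

TASK

Get the paint crate open so that I can reach in: first stand the green bottle that blocks the gate upright on the cork mat, all of its foot on the cork, then squeeze the red catch all the way, and after it the blue catch all the way (each stays squeezed when let go). Then take the brass post, swing the gate out past its click stop until it stands at least square to the crate's front (90 degrees), and finish while still holding it there, as it springs back if let go. Leave the other things where they are.

Things in the scene. Friction and masses are not known exactly. Their poses are not given: they have to be found in the camera images.
- crate: wooden paint crate, fixed, 160 mm deep (x), 200 wide (y), walls 100 high; origin: centre of underside. Its front faces its own -x and is shut by the white gate. The deck along the front (top 100 mm up) carries two catches, red and blue, 80 mm apart, 60 mm behind the gate; either may be the left one. The click stop, a spring plunger, juts 60 mm from its left (+y) wall at the hinge, 105 high
- gate (a joint): gate angle in rad: 0 shut, grows as it swings out to the front, stops at 1.75. White picket gate, 158 mm long, 12 thick, 100 high. A spring pulls it shut (1 N at the post when shut, 2.3 N wide open); from 0.5 to 0.8 rad the click stop raises this to about 4 N at the post; it is passed at 1.1. Let go beyond, the gate springs back to rest on the click stop near 1.0, not wide
- gate_post (a point): where to grip the gate: on the axis of the upright round brass post, 16 mm across, on the gate's top rail near its free end, 145 mm from the hinge. The post spans 100 to 165 mm above the table; this point is 142 mm up and moves with the gate. Steel catch parts on the gate's top reach 112 mm, so keep fingertips above 115 mm here
- gate_hinge (a point): point on the gate's vertical hinge axis, at the crate's left (+y) front edge, 142 mm above the table. It has the crate's axes and does not move with the gate. Shut, the post lies along -y from here; at 1.57 rad along -x
- red_tab (a joint): travel of the red catch's sliding tab in m: 0 shut (may start up to 0.0015), 0.010 fully squeezed. It slides stiffly (about 4 N) and stays where it is left. It carries a steel hook that bars a stud on the gate's top and is clear of it from 0.007 on
- blue_tab (a joint): the same for the blue catch: 0 shut, 0.010 fully squeezed, stays where it is left
- red_squeeze (a point): middle of the red catch when squeezed, 128 mm above the table; axes as the crate's. A pair of upright red tabs, each 24 mm long (x), 8 thick (y), tops 145 mm up, on a dark plate (top 104 mm up). The -y tab is fixed, outer face 13 mm from this point; the +y tab slides, its outer face 23 mm from this point at the start, 13 mm when squeezed. Squeeze along the crate's y
- blue_squeeze (a point): the same for the blue catch, an identical pair of blue tabs
- bottle_mid (a point): centre of the green paint bottle, round, 48 mm across, 90 mm high with its cap, about 0.2 kg; this point is 45 mm above its foot. It stands in front of the gate, in its way
- mat_top (a point): centre of the top of the round cork mat, 110 mm across, top 6 mm above the table; fixed
- ochre_bottle: ochre paint bottle, 42 mm across, 85 mm high, standing inside the crate behind the gate (origin under its centre). Leave alone
- white_bottle: white paint bottle, 42 mm across, 85 mm high, standing inside the crate behind the gate (origin under its centre). Leave alone
- brush_pot: white pot full of brushes, 74 mm across, 175 mm high with the brushes (origin under its centre). Leave alone
- tape_roll: yellow roll of tape lying flat, 70 mm across, 24 mm high (origin under its centre). Leave alone
- ramekin: small blue bowl, 70 mm across, 40 mm high (origin under its centre). Leave alone
- candle: thick cream candle, 60 mm across, 90 mm high (origin under its centre). Leave alone
- paint_tube: aluminium paint tube lying flat, 100 x 28 x 18 mm (origin under its centre). Leave alone
Mind the look-alikes: they are no part of the job. Of the things that look like the part that bears mat_top, take the one that is farthest to the robot's right at the start.

How it is judged (in metres and radians):
On the way, in this order (a step that is already met when the one before it is completed fails the run):
1. the green bottle stands upright on the cork mat, let go (horizontal distance between bottle_mid and mat_top below 0.031 m and height (world z) of bottle_mid between 0.048 and 0.056 m and angle between bottle_mid's own z axis and vertical below 0.1 rad and contact force between the fingers and green_bottle below 0.1 N), for 0.2 s.
2. the red catch is squeezed, the blue one not yet (value of joint red_tab above 0.008 m and value of joint blue_tab below 0.004 m), for 0.1 s.
3. the blue catch is squeezed too (value of joint red_tab above 0.0075 m and value of joint blue_tab above 0.008 m), for 0.1 s.
4. the gate has passed its click stop (value of joint gate above 1.1 rad), for 0.05 s.
At the end, for the whole second after the job is handed in: the gate stands at 1.43 rad (82 degrees) or wider and still, with the robot's fingers bearing on it with more than 0.8 N; both catches still squeezed (at least 7.5 of 10 mm); the green bottle upright and at rest on the cork mat within 31 mm of its centre, touched by neither fingers nor gate (all of step 1 and value of joint gate above 1.43 rad and velocity of joint gate between -0.1 and 0.1 rad/s and contact force between the fingers and gate above 0.8 N and contact force between gate and green_bottle below 0.1 N and linear speed of green_bottle below 0.03 m/s and value of joint each of red_tab, blue_tab above 0.0075 m); the arm keeps its last pose, push and grip.
It fails at once if the blue catch is squeezed before the red one (value of joint blue_tab above 0.005 m and value of joint red_tab below 0.0065 m).
It fails at once if the green bottle is tipped over (angle between bottle_mid's own z axis and vertical above 0.6 rad).
It fails at once if a bystander is moved by more than 30 mm (distance of any of ochre_bottle, white_bottle, brush_pot, tape_roll, ramekin, candle, paint_tube from where it was at the start of the episode above 0.03 m).
It also fails if it takes over 72 s, if anything falls off the work surface, if the arm or the gripper's body presses on something with over 40 N, if the wrist force passes 120 N, or if a joint passes its speed limit or range.

## Working session

There is one attempt and no reset: what is moved stays moved. The work goes in short steps, Python scripts to look and compute and a tool call to move; the robot and the scene stay as the last step left them, time stands still between calls to the robot, and variables do not carry over. Pictures are saved under pics/ and viewed, at most 10 in all, crops included, and the job is handed in when it is done.

Besides the shell and the picture viewer there is one more tool, called as name(argument=value, ...) on one line, values as JSON. arm_command: Moves the arm, as the interface text tells. Its arguments: {"type":"object","properties":{"steps":{"type":"array","items":{"type":"array","items":{"type":"number"}}},"force":{"type":"number"}},"required":["steps"]}

```bash
mkdir -p pics; cat > h.py <<'E'
import numpy as np, cv2
from cell import monitor, imaging, job, find_in, trace
def ray(c,u,v):
    p=cv2.undistortPoints(np.array([[[u,v]]],float),c['mtx'],np.array(c['D'],float))[0,0]
    V=np.array(c['view']);R=V[:3,:3];t=V[:3,3]
    return -R.T@t, R.T@np.array([p[0],p[1],1.])
def atz(c,u,v,z):
    o,d=ray(c,u,v); return o+d*(z-o[2])/d[2]
def proj(c,P):
    V=np.array(c['view']);r,_=cv2.Rodrigues(V[:3,:3])
    return cv2.projectPoints(np.array(P,float).reshape(-1,3),r,V[:3,3],c['mtx'],np.array(c['D'],float))[0][:,0]
def save(n,im): cv2.imwrite('pics/'+n+'.png',im[:,:,::-1])
E
python3 - <<'E'
from h import *
np.set_printoptions(precision=1,suppress=True)
for n in ['scene','top']:
    c=imaging.camera(n); save(n+'0',c['img']); print(n,ray(c,320,200))
    for t in ['crate','gate','gate_post','red_tab','blue_tab','bottle_mid','mat_top','brush_pot','tape_roll','ramekin','candle','paint_tube','ochre_bottle','white_bottle']:
        try: print(t,[(round(d['p'],2),[round(float(x)) for x in d['rect']],atz(c,*d['rect'][:2],0)[:2]) for d in find_in(c,t) if d['p']>.2][:4])
        except Exception as e: print(t,e)
E
```

```text
scene (array([1275.8, -730. , 1040.3]), array([-0.5,  0.6, -0.6]))
crate [(0.58, [309, 285, 93, 93], array([ 681.1, -115.7])), (0.38, [310, 250, 21, 19], array([588.6,  -8.8]))]
gate [(0.74, [297, 253, 58, 34], array([565.7, -43.8])), (0.21, [390, 213, 21, 19], array([684.5, 301.1]))]
gate_post [(0.69, [300, 252, 52, 28], array([568.5, -35.2]))]
red_tab [(0.6, [287, 266, 14, 22], array([ 578.7, -105.4]))]
blue_tab [(0.58, [308, 249, 20, 20], array([582.1, -10.7]))]
bottle_mid [(0.57, [271, 248, 14, 34], array([487.4, -82.2]))]
mat_top [(0.74, [344, 185, 27, 16], array([465.8, 324.7])), (0.73, [328, 164, 30, 11], array([329.9, 392.1]))]
brush_pot [(0.92, [185, 276, 38, 67], array([ 370.6, -335.2]))]
tape_roll [(0.81, [388, 214, 20, 21], array([684. , 292.6])), (0.4, [310, 254, 25, 28], array([600.6, -20.9]))]
ramekin [(0.61, [395, 186, 19, 14], array([614.9, 441.9]))]
candle [(0.63, [202, 320, 30, 39], array([ 537.7, -398.3]))]
paint_tube [(0.77, [228, 259, 24, 17], array([ 418.8, -202.8]))]
ochre_bottle [(0.68, [325, 282, 16, 14], array([711. , -77.4]))]
white_bottle [(0.54, [301, 29
[... 749 characters left out ...]
, 190, 32, 22], array([ 572.9, -420.7]))]
mat_top [(0.98, [162, 246, 32, 34], array([349.3, 613.6])), (0.68, [252, 213, 32, 30], array([471.3, 311.4])), (0.65, [223, 259, 32, 33], array([312.2, 403. ])), (0.62, [464, 190, 31, 21], array([ 571.9, -422.8]))]
brush_pot [(0.78, [456, 224, 36, 20], array([ 452.6, -392.8]))]
tape_roll [(0.6, [260, 152, 20, 22], array([685.2, 289.7]))]
ramekin [(0.8, [224, 169, 18, 17], array([620.1, 414.5]))]
candle [(0.86, [463, 190, 30, 21], array([ 572.4, -417.9])), (0.67, [404, 156, 16, 10], array([ 684.3, -211. ]))]
paint_tube [(0.49, [405, 228, 10, 24], array([ 434.1, -216.8]))]
ochre_bottle []
white_bottle [(0.5, [402, 140, 9, 10], array([ 741.9, -203.6]))]
```

```bash
python3 - <<'E'
import cv2,numpy as np
a=cv2.imread('pics/top0.png');b=cv2.imread('pics/scene0.png')
cv2.imwrite('pics/top_big.png',cv2.resize(a[110:310,120:500],None,fx=2.1,fy=2.1,interpolation=2))
c=cv2.resize(b[225:345,240:370],None,fx=4.6,fy=4.6,interpolation=2); cv2.imwrite('pics/crate_s.png',c)
c=cv2.resize(a[110:220,340:430],None,fx=5.4,fy=5.4,interpolation=2); cv2.imwrite('pics/crate_t.png',c)
E
```

```text
(no output)
```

View pics/top_big.png

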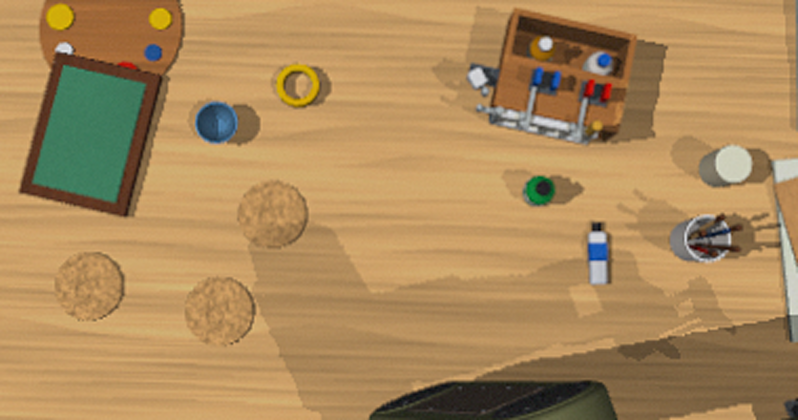

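View pics/crate_s.png

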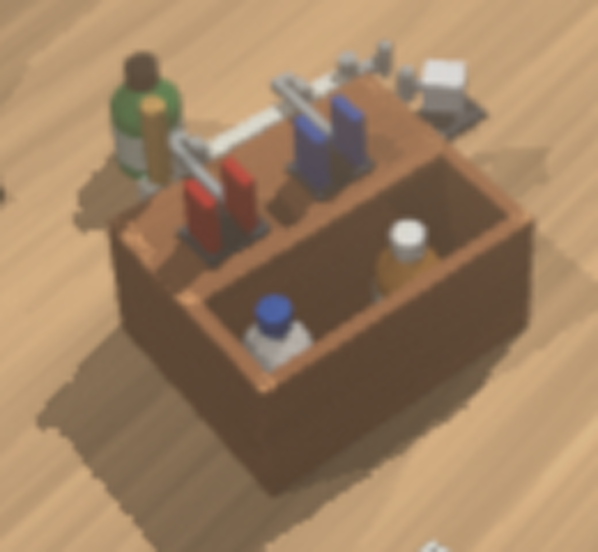

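View pics/crate_t.png

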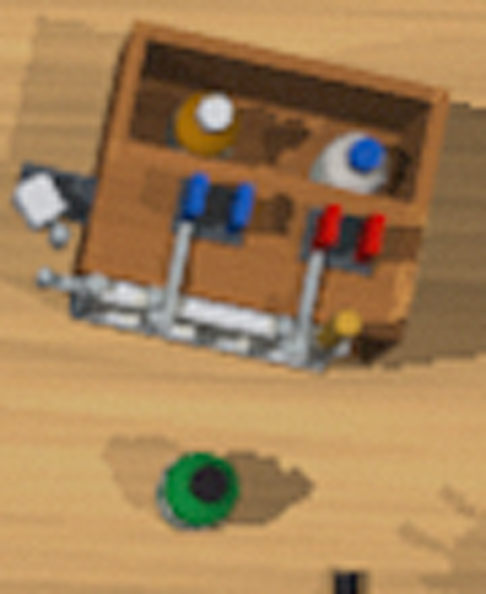

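Mat candidates in the top picture are (252,213), (223,259) and (162,246). The farthest to the robot's right is (252,213), at about (471,311). The crate is yawed roughly -12°: blue is the left catch, red the right, and the post is at top-crop (348,322). Next I'll fit the crate.

```bash
cat > fit.py <<'E'
from h import *
from scipy.optimize import least_squares
np.set_printoptions(precision=1,suppress=True)
C={n:imaging.camera(n) for n in('top','scene')}
T=lambda x,y:(340+x/5.4-.4,110+y/5.4-.4); S=lambda x,y:(240+x/4.6-.4,225+y/4.6-.4)
# name, camera, pixel, crate coords function
obs=[('bl','top',T(140,22),'c',(80,100,100)),('br','top',T(448,92),'c',(80,-100,100)),
('br','scene',S(268,388),'c',(80,-100,100)),('bl','scene',S(530,218),'c',(80,100,100)),('fr','scene',S(112,230),'c',(-80,-100,100)),
('br0','scene',S(275,493),'c',(80,-100,0)),('bl0','scene',S(527,327),'c',(80,100,0)),
('post','top',T(348,322),'h',(0,-145,165)),('post','scene',S(153,104),'h',(0,-145,165)),
('rf','top',T(373,222),'t',(0,-9-40,145)),('rs','top',T(329,214),'t',(0,19-40,145)),('bf','top',T(245,193),'t',(0,-9+40,145)),('bs','top',T(198,184),'t',(0,19+40,145)),
('rf','scene',S(200,190),'t',(0,-9-40,145)),('rs','scene',S(238,170),'t',(0,19-40,145)),('bf','scene',S(310,128),'t',(0,-9+40,145)),('bs','scene',S(348,107),'t',(0,19+40,145))]
def world(p,k,q):
    o={'c':(0,0),'h':p[3:5],'t':p[5:7]}[k]; a=np.array([q[0]+o[0],q[1]+o[1]]);c,s=np.cos(p[2]),np.sin(p[2])
    return [p[0]+c*a[0]-s*a[1],p[1]+s*a[0]+c*a[1],q[2]]
def res(p): return np.concatenate([proj(C[c],world(p,k,q))[0]-u for _,c,u,k,q in obs])
if __name__=='__main__':
    r=least_squares(res,[690,-130,-.2,-86,85,-20,0],loss='soft_l1'); p=r.x
    print('crate',p[:2],'yaw %.4f'%p[2],'hinge',p[3:5],'catch',p[5:7])
    for o,e in zip(obs,res(p).reshape(-1,2)): print(o[0],o[1],e,end='; ')
    w=lambda k,q:np.array(world(p,k,q))
    print('\nhinge',w('h',(0,0,142)),'post',w('h',(0,-145,142)),'red',w('t',(0,-40,128)),'blue',w('t',(0,40,128)))
    np.save('crate.npy',p)
    # bottle and mats, tape etc
    for n in C:
        for t,z in(('bottle_mid',45),('mat_top',6)):
            for d in trace(C[n],t)[:4]:
                m=d['region'];ys,xs=np.nonzero(m);print(n,t,round(d['p'],2),np.array(d['rect']),atz(C[n],xs.mean(),ys.mean(),z)[:2])
    # green bottle fit by colour in top & scene
    for n in C:
        h=cv2.cvtColor(C[n]['img'],cv2.COLOR_RGB2HSV); m=cv2.inRange(h,(55,110,30),(85,255,255))
        k,l,s,ce=cv2.connectedComponentsWithStats(m); print(n,'green',[(s[i][:5].tolist(),ce[i]) for i in range(1,k) if s[i][4]>15])
    print(monitor.read_state()['eef_rot'])
E
python3 fit.py
```

```text
crate [ 708.8 -141.5] yaw -0.1873 hinge [-87.1  90. ] catch [-25.1 -14.7]
bl top [-1.1 -0.6]; br top [ 0.8 -0.6]; br scene [-0.8  0.8]; bl scene [ 1.  -0.5]; fr scene [-1.3 -2.3]; br0 scene [-0.4  0.7]; bl0 scene [ 0.5 -1.2]; post top [ 0.2 -0.2]; post scene [-0.  -0.4]; rf top [0.8 1.1]; rs top [0.4 0.7]; bf top [0.  1.1]; bs top [0.2 0.9]; rf scene [0.7 0.8]; rs scene [1.  0.1]; bf scene [0.8 0.2]; bs scene [0.6 0.1]; 
hinge [640.1 -36.8 142. ] post [ 613.1 -179.3  142. ] red [ 674.  -190.6  128. ] blue [ 688.9 -112.   128. ]
top bottle_mid 0.68 [377.6 200.8  14.6  15.3] [ 524.4 -110.6]
top bottle_mid 0.33 [381.9 146.8  77.2  64.1] [ 705.5 -132. ]
top mat_top 0.77 [164.8 247.1  28.6  34.4] [351.4 613. ]
top mat_top 0.71 [249.8 213.7  30.9  30.7] [477.6 318.8]
top mat_top 0.63 [223.6 258.1  29.3  28.5] [316.7 401. ]
scene bottle_mid 0.76 [271.5 250.6  14.7  28.2] [ 520.4 -116.7]
scene mat_top 0.84 [327.8 163.3  32.7  12.6] [320.4 395.6]
scene mat_top 0.71 [365.2 141.2  29.1  19.3] [352.7 607.9]
scene mat_top 0.66 [309.4 284.9  91.5  97.5] [ 685.2 -112.9]
scene mat_top 0.28 [299.6 297.3  20.5  17.4] [ 692.  -169.1]
top green [([314, 41, 12, 22, 237], array([319.5,  51. ])), ([136, 141, 53, 65, 2292], array([162.2, 173. ])), ([370, 194, 14, 13, 106], array([376.3, 200.3]))]
scene green []
[-3.1  0.   0.4]
```

```bash
cat > ref.py <<'E'
from h import *
from scipy.optimize import minimize
np.set_printoptions(precision=1,suppress=True)
C={n:imaging.camera(n) for n in('top','scene')}
def cmask(img,col):
    f=img.astype(float);r,g,b=f[...,0],f[...,1],f[...,2]
    s=np.clip((r-np.maximum(g,b)-55)/60,0,1)*(g<70) if col=='red' else np.clip((b-np.maximum(r,g)-15)/40,0,1)
    return s
F=8
def render(c,x,y,yaw,d,win):
    u0,v0,w,h=win; im=np.zeros((h*F,w*F),np.uint8)
    for yc in(-9,d):
        q=np.array([[a,yc+b,z] for a in(-12,12) for b in(-4,4) for z in(106,145)],float)
        cs,s=np.cos(yaw),np.sin(yaw); P=np.c_[x+cs*q[:,0]-s*q[:,1],y+s*q[:,0]+cs*q[:,1],q[:,2]]
        p=(proj(c,P)-[u0-.5,v0-.5])*F
        cv2.fillConvexPoly(im,cv2.convexHull(np.round(p*16).astype(np.int32)),255,shift=4)
    return cv2.resize(im,(w,h),interpolation=cv2.INTER_AREA)/255.
if __name__=='__main__':
    W=dict(red=(674,-190.6),blue=(688.9,-112))
    for col,(x0,y0) in W.items():
        for cams in(('top',),('scene',),('top','scene')):
            D=[]
            for n in cams:
                u,v=proj(C[n],[x0,y0,125])[0].astype(int);win=(u-16,v-18,32,36)
                D.append((C[n],win,cmask(C[n]['img'],col)[v-18:v+18,u-16:u+16]))
            f=lambda p:sum(((render(c,p[0],p[1],-.187+p[2]/30,19,w)-m)**2).sum() for c,w,m in D)
            r=min((minimize(f,[x0+a,y0+b,0],method='Nelder-Mead',options=dict(initial_simplex=[[x0+a,y0+b,0],[x0+a+6,y0+b,0],[x0+a,y0+b+6,0],[x0+a,y0+b,2]])) for a,b in((0,0),(5,-5),(-5,5))),key=lambda r:r.fun)
            print(col,cams,r.x[:2],'yaw',round(-.187+r.x[2]/30,3),r.fun,[m.sum() for *_,m in D])
    for n,rects in dict(top=[(252,213),(249.6,213)],scene=[(344,185)]).items():
        for q in rects: print(n,'mat',q,atz(C[n],*q,6)[:2])
    c=C['scene'];print('bottle scene',atz(c,271,248.5,45)[:2], 'top',atz(C['top'],376.3,200.3,65)[:2])
    save('mat',cv2.resize(C['scene']['img'][140:220,300:420],None,fx=5,fy=5))
    s=monitor.read_state();print(s['clock'],s['eef_pos'],np.round(s['eef_rot'],4),s['wrist_force'])
E
python3 ref.py
```

```text
red ('top',) [ 673.2 -192.5] yaw -0.26 16.32556708958093 [np.float64(51.366666666666674)]
red ('scene',) [ 681.6 -112.5] yaw -0.796 0.12444444444444444 [np.float64(0.8)]
red ('top', 'scene') [ 669.9 -190.4] yaw -0.719 126.31730103806228 [np.float64(51.366666666666674), np.float64(0.8)]
blue ('top',) [ 688.  -112.2] yaw -0.204 6.078991013071896 [np.float64(59.275000000000006)]
blue ('scene',) [577.7 -26.4] yaw -1.599 13.4275 [np.float64(21.299999999999997)]
blue ('top', 'scene') [ 686.8 -111.7] yaw -0.749 114.90063172818148 [np.float64(59.275000000000006), np.float64(21.299999999999997)]
top mat (252, 213) [471.7 310.4]
top mat (249.6, 213) [471.5 318.6]
scene mat (344, 185) [469.  318.1]
bottle scene [ 522.9 -112.4] top [ 521.3 -106.2]
1.9 [ 228.2 -500.4  224.5] [ 3.1 -0.   0.4] [ 0.  -1.1 -1.2]
```

View pics/mat.png

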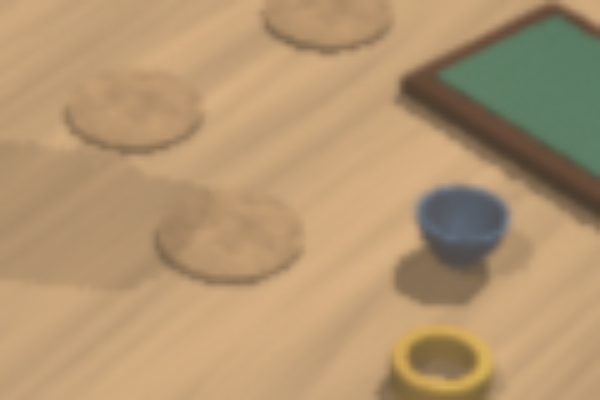

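```bash
cat > go.py <<'E'
import sys
from h import *
s=monitor.read_state();p=np.array(s['eef_pos']);w=s['eef_rot'][2]
print('t',round(s['clock'],2),'pos',p.round(1),'rot',np.round(s['eef_rot'],3),'gap',round(float(s['finger_gap']),1),'F',np.round(s['wrist_force'],1),'ff',np.round(s['finger_force'],1),'j',np.round(s['joints'],2))
for a in sys.argv[1:]:
    t=[float(v) for v in a.split(',')]; d=np.array(t[:3])-p
    print(a,'->',np.round([np.cos(w)*d[0]+np.sin(w)*d[1],np.sin(w)*d[0]-np.cos(w)*d[1],-d[2],-np.degrees(t[3]-w)],1))
E
python3 go.py 522,-111,215,0 522,-111,55,0
```

```text
t 1.9 pos [ 228.2 -500.4  224.5] rot [ 3.142 -0.     0.428] gap 93.8 F [ 0.  -1.1 -1.2] ff 0.0 j [-1.21  0.3   1.52  0.    1.32 -0.07]
522,-111,215,0 -> [ 428.9 -232.4    9.5   24.5]
522,-111,55,0 -> [ 428.9 -232.4  169.5   24.5]
```

arm_command(steps=[[1, 53, -29, 5, 3], [1, 107, -58, 9, 6], [1, 161, -87, 9, 9], [1, 214, -116, 9, 12], [1, 268, -145, 9, 15], [1, 322, -174, 9, 18], [1, 375, -203, 9, 21], [1, 428.9, -232.4, 9, 24.5], [1, 428.9, -232.4, 9, 24.5], [1, 428.9, -232.4, 50, 24.5], [1, 428.9, -232.4, 90, 24.5], [1, 428.9, -232.4, 130, 24.5], [1, 428.9, -232.4, 155, 24.5], [1, 428.9, -232.4, 169.5, 24.5], [1, 428.9, -232.4, 169.5, 24.5]], force=15)

```text
clock: 3.78
eef_pos: [521.6, -111.4, 54.7]
eef_rot: [-3.141, 0.001, -0.0]
wrist_force: [-0.7, -0.3, 0.4]
finger_gap: 93.8
finger_force: 0.0
```

```bash
python3 go.py 522,-111,55,0
```

```text
t 3.77 pos [ 521.6 -111.4   54.7] rot [-3.141e+00  1.000e-03 -0.000e+00] gap 93.8 F [-0.7 -0.3  0.4] ff 0.0 j [-0.28  0.47  1.72 -0.    0.95  1.29]
522,-111,55,0 -> [ 0.4 -0.4 -0.3 -0. ]
```

arm_command(steps=[[0.7, 0, 0, 0, 0], [0.6, 0, 0, 0, 0], [0.5, 0, 0, 0, 0], [0.4, 0, 0, 0, 0], [0.3, 0, 0, 0, 0], [0.3, 0, 0, 0, 0], [0.3, 0, 0, 0, 0], [0.3, 0, 0, -20, 0], [0.3, 0, 0, -50, 0]], force=20)

```text
clock: 4.9
eef_pos: [521.4, -110.8, 104.6]
eef_rot: [-3.141, 0.002, 0.0]
wrist_force: [-0.2, 0.2, -2.1]
finger_gap: 47.2
finger_force: 20.0
```

```bash
python3 go.py 473,317,105,0.45 473,317,63,0.45; python3 - <<'E'
from h import *
c=imaging.camera('scene'); save('lift',cv2.resize(c['img'][180:320,200:380],None,fx=4,fy=4))
E
```

```text
t 4.9 pos [ 521.4 -110.8  104.6] rot [-3.141e+00  2.000e-03  0.000e+00] gap 47.2 F [-0.2  0.2 -2.1] ff 20.0 j [-0.28  0.4   1.69  0.    1.06  1.29]
473,317,105,0.45 -> [-4.830e+01 -4.278e+02 -4.000e-01 -2.580e+01]
473,317,63,0.45 -> [ -48.3 -427.8   41.6  -25.8]
```

View pics/lift.png

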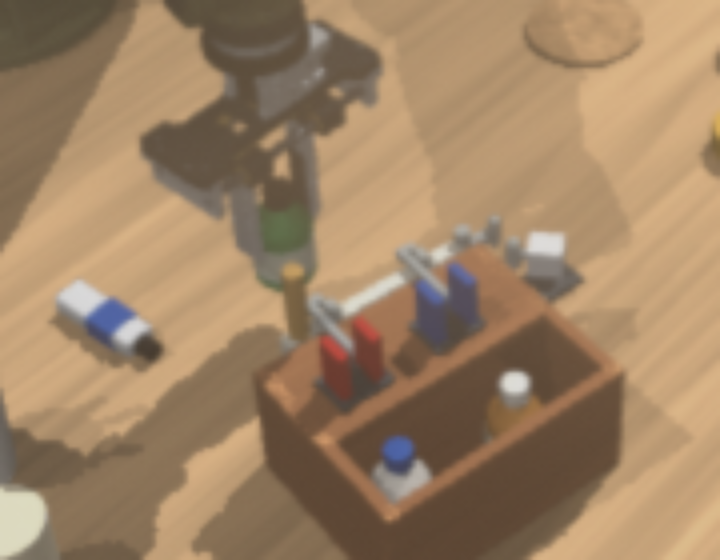

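The bottle is held upright between the fingers (crop 285,230). I'll carry it to the mat next.

arm_command(steps=[[0.3, -2, -20, 0, -1], [0.3, -6, -60, 0, -4], [0.3, -12, -110, 0, -7], [0.3, -18, -160, 0, -10], [0.3, -24, -210, 0, -13], [0.3, -30, -260, 0, -16], [0.3, -35, -310, 0, -19], [0.3, -40, -355, 0, -22], [0.3, -45, -395, 0, -24], [0.3, -47, -417, 0, -25.5], [0.3, -48.3, -427.8, 0, -25.8], [0.3, -48.3, -427.8, 0, -25.8], [0.3, -48.3, -427.8, 20, -25.8], [0.3, -48.3, -427.8, 34, -25.8], [0.3, -48.3, -427.8, 41, -25.8], [0.3, -48.3, -427.8, 43, -25.8], [0.3, -48.3, -427.8, 43, -25.8]])

```text
clock: 7.08
eef_pos: [473.8, 316.7, 62.2]
eef_rot: [-3.142, -0.0, 0.45]
wrist_force: [0.8, -0.1, -1.5]
finger_gap: 47.3
finger_force: 20.0
```

```bash
python3 go.py 473,317,61,0.45
```

```text
t 7.08 pos [473.8 316.7  62.2] rot [-3.142 -0.     0.45 ] gap 47.3 F [ 0.8 -0.1 -1.5] ff 20.0 j [ 0.53  0.53  1.61 -0.    1.    1.65]
473,317,61,0.45 -> [-0.6 -0.6  1.2  0. ]
```

Lower until the bottle touches, release it, then rise clear.

arm_command(steps=[[0.3, 0, 0, 1, 0], [0.3, 0, 0, 1, 0], [0.55, 0, 0, 1, 0], [0.7, 0, 0, 1, 0], [1, 0, 0, 1, 0], [1, 0, 0, 1, 0], [1, 0, 0, -30, 0], [1, 0, 0, -80, 0], [1, 0, 0, -130, 0], [1, 0, 0, -160, 0], [1, 0, 0, -160, 0]])

```text
clock: 8.45
eef_pos: [474.2, 317.1, 224.1]
eef_rot: [-3.141, -0.004, 0.451]
wrist_force: [0.2, -0.1, -0.8]
finger_gap: 94.1
finger_force: 0.0
```

```bash
python3 go.py 673.5,-191.5,220,-0.19 673.5,-191.5,160,-0.19; python3 - <<'E'
from h import *
c=imaging.camera('scene'); save('placed',cv2.resize(c['img'][130:230,280:420],None,fx=4,fy=4))
for n in('scene','top'):
    c=imaging.camera(n)
    print(n,[(round(d['p'],2),np.round(d['rect']),atz(c,*d['rect'][:2],51)[:2]) for d in find_in(c,'bottle_mid')[:3]])
E
```

```text
t 8.45 pos [474.2 317.1 224.1] rot [-3.141 -0.004  0.451] gap 94.1 F [ 0.2 -0.1 -0.8] ff 0.0 j [0.53 0.34 1.46 0.   1.33 1.65]
673.5,-191.5,220,-0.19 -> [-42.1 544.6   4.1  36.7]
673.5,-191.5,160,-0.19 -> [-42.1 544.6  64.1  36.7]
scene [(0.76, array([346., 177.,  15.,  28.]), array([478.70754744, 313.98619715])), (0.44, array([328., 281.,  17.,  12.]), array([ 742.69933882, -103.61696547])), (0.35, array([311., 254.,  26.,  31.]), array([637.53215389, -54.0617191 ]))]
top [(0.65, array([404., 139.,  10.,  11.]), array([ 735.04530322, -199.032959  ])), (0.34, array([261., 150.,  20.,  20.]), array([680.84250943, 283.13659349]))]
```

View pics/placed.png

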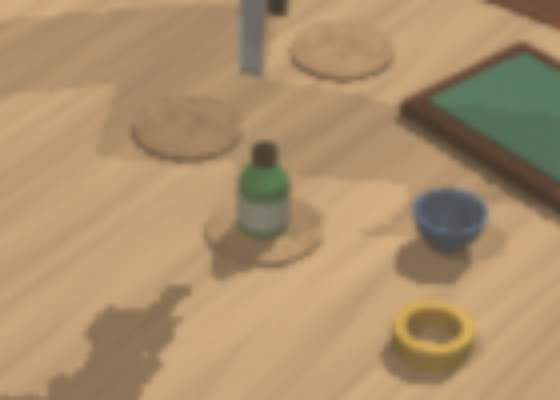

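The bottle stands in the middle of the mat (crop 264,200). Next I'll go over the red catch.

arm_command(steps=[[0.68, -3, 40, 0, 3], [0.68, -7, 90, 0, 6], [0.68, -11, 145, 0, 10], [0.68, -15, 200, 0, 14], [0.68, -20, 255, 0, 18], [0.68, -24, 310, 0, 22], [0.68, -28, 365, 0, 26], [0.68, -32, 420, 0, 30], [0.68, -36, 470, 0, 33], [0.68, -40, 515, 0, 35], [0.68, -42, 537, 4, 36.7], [0.68, -42.1, 544.6, 20, 36.7], [0.68, -42.1, 544.6, 50, 36.7], [0.68, -42.1, 544.6, 54, 36.7], [0.68, -42.1, 544.6, 54, 36.7]])

```text
clock: 10.58
eef_pos: [672.9, -191.2, 168.1]
eef_rot: [-3.142, 0.0, -0.189]
wrist_force: [0.0, 0.2, 1.5]
finger_gap: 64.1
finger_force: 0.0
```

```bash
python3 go.py 673.5,-191.5,170,-0.19 675.5,-192,128,-0.19; python3 - <<'E'
from h import *
c=imaging.camera('scene'); save('red1',cv2.resize(c['img'][190:310,240:370],None,fx=5,fy=5,interpolation=2))
E
```

```text
t 10.57 pos [ 672.9 -191.2  168.1] rot [-3.142  0.    -0.189] gap 64.1 F [0.  0.2 1.5] ff 0.0 j [-0.33  0.69  1.09  0.    1.37  1.43]
673.5,-191.5,170,-0.19 -> [ 0.6  0.2 -1.9  0.1]
675.5,-192,128,-0.19 -> [ 2.7  0.3 40.1  0.1]
```

View pics/red1.png

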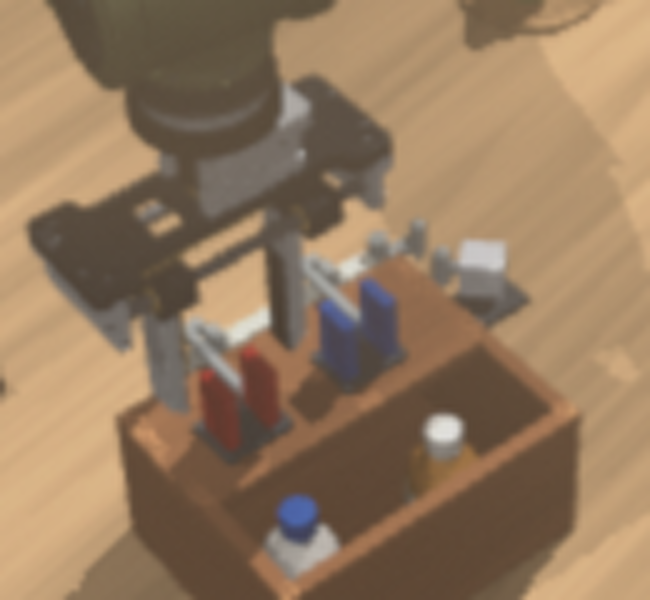

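arm_command(steps=[[0.68, 2, 0, 15, 0], [0.68, 2, 0, 30, 0], [0.68, 2, 0, 38, 0], [0.68, 2, 0, 38, 0], [0.5, 2, 0, 38, 0], [0.4, 2, 0, 38, 0], [0.3, 2, 0, 38, 0], [0.3, 2, 0, 38, 0], [0.2, 2, 0, 38, 0], [0.2, 2, 0, 38, 0], [0.2, 2, 0, 38, 0]], force=15)

```text
clock: 12.0
eef_pos: [675.1, -191.8, 130.4]
eef_rot: [-3.141, -0.001, -0.19]
wrist_force: [1.0, 5.1, 3.7]
finger_gap: 25.4
finger_force: 15.0
```

```bash
python3 go.py
```

```text
t 12.0 pos [ 675.1 -191.8  130.4] rot [-3.141e+00 -1.000e-03 -1.900e-01] gap 25.4 F [1.  5.1 3.7] ff 15.0 j [-0.33  0.72  1.12  0.    1.3   1.43]
```

arm_command(steps=[[0.4, 0, 0, 0, 0], [0.6, 0, 0, 0, 0], [0.6, 0, 0, 0, 0], [0.66, 0, 0, -25, 0], [0.66, 0, 0, -44, 0], [0.66, 0, -20, -46, 0], [0.66, 0, -60, -46, 0], [0.66, 0, -80, -46, 0], [0.66, 0, -80, -46, 0], [0.66, 0, -80, -46, 0]])

```text
clock: 13.25
eef_pos: [689.8, -114.4, 175.7]
eef_rot: [3.141, 0.0, -0.19]
wrist_force: [-0.7, 1.2, -0.1]
finger_gap: 61.8
finger_force: 0.0
```

```bash
python3 go.py 690.2,-113,130,-0.19; python3 - <<'E'
from h import *
c=imaging.camera('scene'); save('blue1',cv2.resize(c['img'][190:310,240:370],None,fx=5,fy=5,interpolation=2))
E
```

```text
t 13.25 pos [ 689.8 -114.4  175.7] rot [ 3.141  0.    -0.19 ] gap 61.8 F [-0.7  1.2 -0.1] ff 0.0 j [-0.22  0.68  1.08 -0.    1.38  1.54]
690.2,-113,130,-0.19 -> [ 0.2 -1.5 45.7 -0. ]
```

View pics/blue1.png

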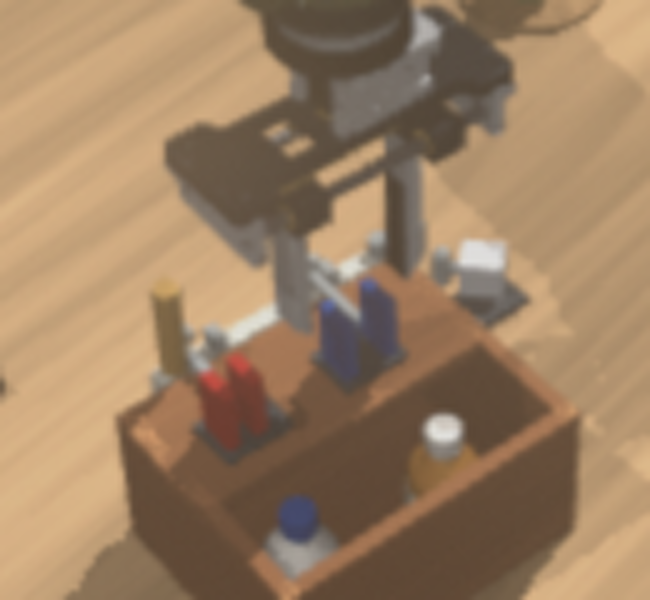

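The red tabs are now close together (crop 220,400 and 247,390), and the fingers straddle the blue pair. Next is the blue catch.

arm_command(steps=[[0.66, 0, -0.5, 15, 0], [0.66, 0, -0.5, 30, 0], [0.66, 0, -0.5, 45, 0], [0.66, 0, -0.5, 45, 0], [0.5, 0, -0.5, 45, 0], [0.4, 0, -0.5, 45, 0], [0.3, 0, -0.5, 45, 0], [0.3, 0, -0.5, 45, 0], [0.2, 0, -0.5, 45, 0], [0.2, 0, -0.5, 45, 0], [0.2, 0, -0.5, 45, 0]], force=15)

```text
clock: 14.68
eef_pos: [690.3, -113.2, 131.5]
eef_rot: [-3.141, -0.001, -0.19]
wrist_force: [1.4, 3.6, 5.8]
finger_gap: 25.6
finger_force: 15.0
```

```bash
python3 go.py
```

```text
t 14.68 pos [ 690.3 -113.2  131.5] rot [-3.141e+00 -1.000e-03 -1.900e-01] gap 25.6 F [1.4 3.6 5.8] ff 15.0 j [-0.21  0.71  1.13  0.    1.3   1.55]
```

arm_command(steps=[[0.4, 0, 0, 0, 0], [0.6, 0, 0, 0, 0], [0.6, 0, 0, 0, 0], [0.6, 0, 0, -30, 0], [0.6, 0, 0, -64, 0], [0.6, 0, 0, -64, 0]])

```text
clock: 15.42
eef_pos: [690.8, -113.5, 198.0]
eef_rot: [3.141, -0.005, -0.19]
wrist_force: [-0.1, -0.5, -0.4]
finger_gap: 56.3
finger_force: 0.0
```

```bash
python3 go.py 613.1,-179.3,195,1.38; python3 - <<'E'
from h import *
for n in('top','scene'):
    c=imaging.camera(n)
    print(n,proj(c,[[613.1,-179.3,165]]))
    h=cv2.cvtColor(c['img'],cv2.COLOR_RGB2HSV); u,v=proj(c,[[613.1,-179.3,150]])[0].astype(int)
    if n=='scene': save('post',cv2.resize(c['img'][v-30:v+40,u-40:u+50],None,fx=7,fy=7,interpolation=2)); print(u-40,v-30)
E
```

```text
t 15.43 pos [ 690.8 -113.5  198. ] rot [ 3.141 -0.005 -0.19 ] gap 56.3 F [-0.1 -0.5 -0.4] ff 0.0 j [-0.22  0.66  1.05 -0.    1.42  1.55]
613.1,-179.3,195,1.38 -> [-63.9  79.3   3.  -90. ]
top [[404.26029131 169.0072554 ]]
scene [[272.8466714  246.84628555]]
233 220
```

View pics/post.png

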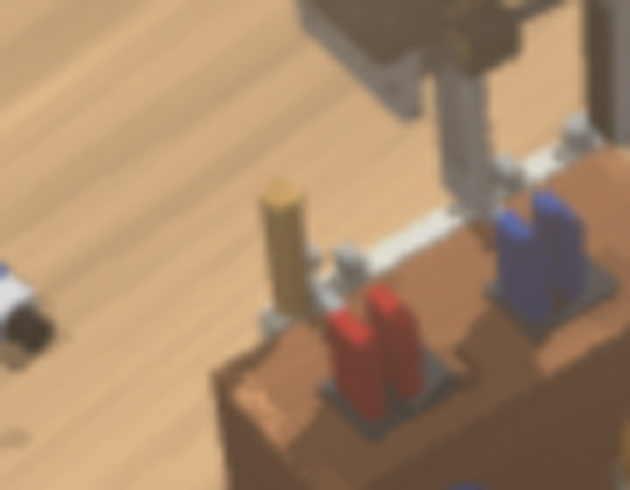

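Both catches are squeezed, and the post top at crop (282,190) matches the predicted pixel. Moving over the post.

arm_command(steps=[[0.55, -8, 10, 2, -10], [0.55, -16, 20, 2, -20], [0.55, -24, 30, 2, -30], [0.55, -32, 40, 2, -40], [0.55, -40, 50, 2, -50], [0.55, -48, 60, 2, -60], [0.55, -56, 70, 2, -70], [0.55, -62, 76, 2, -80], [0.55, -63.9, 79.3, 2, -90], [0.55, -63.9, 79.3, 2, -90], [0.55, -63.9, 79.3, 2, -90], [0.55, -63.9, 79.3, 20, -90], [0.55, -63.9, 79.3, 40, -90], [0.55, -63.9, 79.3, 54, -90], [0.55, -63.9, 79.3, 54, -90], [0.4, -63.9, 79.3, 54, -90], [0.2, -63.9, 79.3, 54, -90], [0.1, -63.9, 79.3, 54, -90], [0.1, -63.9, 79.3, 54, -90], [0.1, -63.9, 79.3, 54, -90]], force=20)

```text
clock: 18.02
eef_pos: [612.4, -179.1, 141.2]
eef_rot: [3.141, 0.0, 1.381]
wrist_force: [1.1, -0.5, 0.9]
finger_gap: 16.2
finger_force: 20.0
```

```bash
python3 go.py; python3 - <<'E'
from h import *
s=monitor.read_state();p=np.array(s['eef_pos']);w=s['eef_rot'][2]
H=np.array([640.1,-36.8]); v=p[:2]-H; print('radius',np.hypot(*v),'ang',np.arctan2(v[1],v[0]))
v=v*145/np.hypot(*v); A=np.arctan2(v[1],v[0]); base=-1.571-.187
for a in np.arange(0.09,1.66,.08).tolist()+[1.62]:
    t=base-a; q=H+145*np.array([np.cos(t),np.sin(t)]); d=q-(H+v)
    print('%.2f'%a,np.round([np.cos(w)*d[0]+np.sin(w)*d[1],np.sin(w)*d[0]-np.cos(w)*d[1]],1),round(np.degrees(a),1))
E
```

```text
t 18.02 pos [ 612.4 -179.1  141.2] rot [3.141 0.    1.381] gap 16.2 F [ 1.1 -0.5  0.9] ff 20.0 j [-0.34  0.57  1.34 -0.    1.23 -0.15]
radius 144.92323040215518 ang -1.7628571848235333
0.09 [  0.5 -12.3] 5.2
0.17 [  2.  -23.8] 9.7
0.25 [  4.4 -35.2] 14.3
0.33 [  7.7 -46.3] 18.9
0.41 [ 11.9 -57.1] 23.5
0.49 [ 16.9 -67.6] 28.1
0.57 [ 22.7 -77.6] 32.7
0.65 [ 29.3 -87.1] 37.2
0.73 [ 36.7 -96.1] 41.8
0.81 [  44.7 -104.4] 46.4
0.89 [  53.4 -112.1] 51.0
0.97 [  62.7 -119.1] 55.6
1.05 [  72.5 -125.3] 60.2
1.13 [  82.8 -130.7] 64.7
1.21 [  93.4 -135.2] 69.3
1.29 [ 104.4 -138.9] 73.9
1.37 [ 115.7 -141.7] 78.5
1.45 [ 127.1 -143.6] 83.1
1.53 [ 138.7 -144.6] 87.7
1.61 [ 150.3 -144.6] 92.2
1.62 [ 151.7 -144.6] 92.8
```

arm_command(steps=[[0.1, 0.5, -12, 0, 5], [0.1, 2, -24, 0, 9.7], [0.1, 4.4, -35, 0, 14.3], [0.1, 7.7, -46, 0, 18.9], [0.1, 7.7, -46, 0, 18.9]], force=30)

```text
clock: 18.65
eef_pos: [568.5, -162.5, 141.2]
eef_rot: [3.141, -0.0, 1.052]
wrist_force: [1.4, 0.2, -0.3]
finger_gap: 15.4
finger_force: 30.0
```

```bash
python3 go.py
```

```text
t 18.65 pos [ 568.5 -162.5  141.2] rot [ 3.141 -0.     1.052] gap 15.4 F [ 1.4  0.2 -0.3] ff 30.0 j [-0.34  0.47  1.49  0.    1.18  0.18]
```

```bash
python3 - <<'E'
from h import *
s=monitor.read_state();p=np.array(s['eef_pos']);w=s['eef_rot'][2]
H=np.array([640.1,-36.8]); v=p[:2]-H; a0=-1.758-np.arctan2(v[1],v[0]); print(np.hypot(*v),a0)
for a in np.linspace(.42,1.62,16):
    t=-1.758-a; d=H+145*np.array([np.cos(t),np.sin(t)])-p[:2]
    print('%.2f'%a,np.round([np.cos(w)*d[0]+np.sin(w)*d[1],np.sin(w)*d[0]-np.cos(w)*d[1]],1),round(np.degrees(a-.33),1))
E
```

```text
144.6752152035913 0.330680271036047
0.42 [  0.2 -12.9] 5.2
0.50 [  1.7 -24.4] 9.7
0.58 [  4.1 -35.8] 14.3
0.66 [  7.4 -46.9] 18.9
0.74 [ 11.6 -57.7] 23.5
0.82 [ 16.6 -68.2] 28.1
0.90 [ 22.4 -78.2] 32.7
0.98 [ 29.1 -87.7] 37.2
1.06 [ 36.4 -96.7] 41.8
1.14 [  44.5 -105. ] 46.4
1.22 [  53.2 -112.7] 51.0
1.30 [  62.5 -119.6] 55.6
1.38 [  72.3 -125.8] 60.2
1.46 [  82.5 -131.2] 64.7
1.54 [  93.2 -135.8] 69.3
1.62 [ 104.2 -139.4] 73.9
```

arm_command(steps=[[0.1, 0.2, -12.9, 0, 5.2], [0.1, 1.7, -24.4, 0, 9.7], [0.1, 4.1, -35.8, 0, 14.3], [0.1, 7.4, -46.9, 0, 18.9], [0.1, 11.6, -57.7, 0, 23.5], [0.1, 16.6, -68.2, 0, 28.1], [0.1, 22.4, -78.2, 0, 32.7], [0.1, 29.1, -87.7, 0, 37.2], [0.1, 36.4, -96.7, 0, 41.8], [0.1, 44.5, -105, 0, 46.4], [0.1, 53.2, -112.7, 0, 51], [0.1, 62.5, -119.6, 0, 55.6], [0.1, 72.3, -125.8, 0, 60.2], [0.1, 82.5, -131.2, 0, 64.7], [0.1, 93.2, -135.8, 0, 69.3], [0.1, 104.2, -139.4, 0, 73.9], [0.1, 104.2, -139.4, 0, 73.9], [0.1, 104.2, -139.4, 0, 73.9]])

```text
clock: 20.9
eef_pos: [500.3, -3.4, 141.2]
eef_rot: [3.141, -0.002, -0.237]
wrist_force: [4.5, -3.0, -0.4]
finger_gap: 15.7
finger_force: 30.0
```

```bash
python3 go.py; python3 - <<'E'
from h import *
s=monitor.read_state();p=np.array(s['eef_pos'])
v=p[:2]-np.array([640.1,-36.8]);print(np.hypot(*v),(-1.758-np.arctan2(v[1],v[0]))%6.283)
a=imaging.camera('scene')['img'][110:330,200:440];c=imaging.camera('top'); print(proj(c,[[473,317,6]]))
save('end',cv2.resize(a,None,fx=2.7,fy=2.7,interpolation=2))
E
```

```text
t 20.9 pos [500.3  -3.4 141.2] rot [ 3.141e+00 -2.000e-03 -2.370e-01] gap 15.7 F [ 4.5 -3.  -0.4] ff 30.0 j [-0.08  0.28  1.76 -0.    1.11  1.73]
143.75212387854222 1.6180272976636019
[[250.07684529 212.56610219]]
```

View pics/end.png

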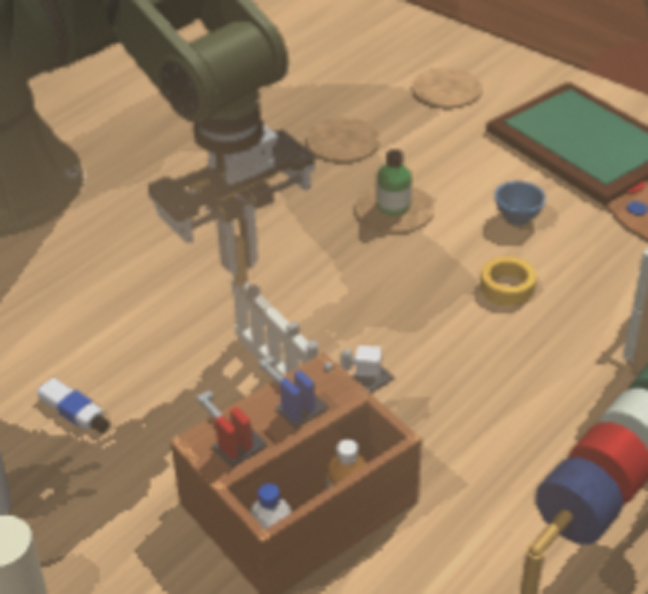

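The gate stands wide open (crop 270,330) at about 1.62 rad with the post still held. The bottle is on the mat (crop 394,185) and both catches are squeezed.

```bash
python3 -c "
from cell import job
print(job.sign_off())"
```

```text
the job is handed in; nothing more can be done
None
```

The job is handed in with the green bottle upright on the right-hand cork mat, the red catch then the blue one squeezed fully, and the gate held by its post at about 1.62 rad (93°); sign-off returned no verdict.

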